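# Roll the film roll into its slot with the paddle

### The job

Take the carton out of the film stand and stand it upright on the table. Then pick up the paddle and use it to push the roll of film gently and slowly along the stand's bed, rolling it until it drops into the cross slot in front of the end plate; do not touch the roll with the gripper. Finally stand the paddle upright on the table again and leave the calculator, the roll of tape and the stapler where they are.

Things in the scene. Friction and masses are not known exactly. Their poses are not given: they have to be found in the camera images.
- stand: Fixed low film stand, aluminium, grey bed; 310 mm long (x), 132 wide (y). Origin: centre of its underside, on the table. The roll travels to +x. Flat bed 26 mm above the table, 120 mm wide between 6 mm thick side rails that rise 18 mm above it. Open at the -x end (x = -155). End plate across the +x end: inner face x = 147, top 68 mm above the table. Cross slot in the bed from x = 99 to 131.
- slot (a point): Middle of the cross slot in the stand, at bed level (stand x = 115 mm, 26 mm above the table). The slot is 32 mm wide along the stand's x, across the whole bed; the film roll drops 5 mm into it and then lies with its centre above this point, 23 mm over bed level and 4 mm clear of the end plate.
- film_roll: Plain white film roll on a card core, a cylinder 56 mm in diameter, 110 mm long, 0.13 to 0.25 kg, lying across the bed near the stand's open end. Origin: its centre, 28 mm above the bed; its y is the cylinder's axis, along the stand's y (x and z turn as it rolls). Slight rolling resistance: from 0.1 m/s it stops by itself within about 15 mm.
- paddle: Grey hand paddle with an upright black handle, 120 mm high, 0.12 kg, standing on the table on its foot. Origin: centre of the foot's underside, z up. Foot 40 mm (x) by 66 (y), 6 thick. Blade: upright plate 66 wide (y), 56 high, 8 thick; its flat pushing face looks to +x, at x = +20. Handle: 20 mm (x) by 24 (y), straight above the origin, 54 to 120 mm above the underside.
- paddle_grip (a point): Point on the axis of the paddle's handle, 95 mm above the paddle's underside, straight above its origin.
- blade_face (a point): Middle of the paddle's flat pushing face, 20 mm along the paddle's +x from its origin and 30 mm above its underside.
- carton: Small printed carton standing on the bed of the stand between the film roll and the slot, in the roll's way: 59 mm (its x) by 37 mm (its y), 70 mm high, 30 g. Origin: centre of its underside, z up.
- calculator: Desk calculator lying on the table beyond the stand, 128 by 78 mm, 16 mm high; origin centre of underside. Leave alone.
- tape_roll: Brown roll of tape lying flat on the table beyond the stand, 80 mm diameter, 30 mm high; origin centre of underside. Leave alone.
- stapler: Desk stapler lying on the table near the front edge to the right, 138 mm long (its y), 34 mm wide, 39 mm high; origin centre of underside. Leave alone.
Mind the look-alikes: they are no part of the job. Of the things that look like the paddle, the larger one is meant. What is shaped like the carton but purple is not meant.

How it is judged:
On the way, in this order (a step that is already met when the one before it is completed fails the run):
1. the carton stands upright on the table, let go, while the film roll has not yet been moved on (height (world z) of carton below 0.006 m and angle between carton's own z axis and vertical below 0.1 rad and contact force between carton and the fingers below 0.1 N and x of film_roll in the frame of stand below 0 m), for 0.2 s.
2. the film roll is passing the middle part of the bed with the held paddle's face close behind it (x of film_roll in the frame of stand between 0.03 and 0.085 m and horizontal distance between film_roll and blade_face below 0.05 m and contact force between paddle and the fingers above 0.5 N).
3. the film roll lies in the slot (horizontal distance between film_roll and slot below 0.01 m and z of film_roll in the frame of slot below 0.0255 m and linear speed of film_roll below 0.03 m/s), for 0.2 s.
At the end, for the whole second after the job is handed in: The film roll rests in the slot (centre within 10 mm of the slot's middle, dropped at least 2.5 mm, lying across the bed within 0.1 rad); the carton and the paddle both stand upright (within 0.1 rad) on the table itself, let go and at rest (horizontal distance between film_roll and slot below 0.01 m and z of film_roll in the frame of slot below 0.0255 m and angle between the y axis of film_roll and the y axis of stand, either way round below 0.1 rad and linear speed of each of film_roll, paddle below 0.02 m/s and height (world z) of each of carton, paddle below 0.006 m and angle between each of carton, paddle's own z axis and vertical below 0.1 rad and contact force between paddle and the fingers below 0.1 N); the robot touches nothing.
It fails at once if the gripper or arm touches the film roll (contact force between film_roll and the fingers above 0.3 N or contact force between film_roll and the arm above 0.3 N).
It fails at once if the film roll is shot along the bed: faster than 0.25 m/s before it reaches the slot (x of film_roll in the frame of stand below 0.095 m and linear speed of film_roll above 0.25 m/s).
It fails at once if the paddle presses the roll hard, over 25 N (contact force between paddle and film_roll above 25 N).
It fails at once if the film roll leaves the bed (lifted over 20 mm, or dropped off it) (z of film_roll in the frame of stand above 0.074 m or z of film_roll in the frame of stand below 0.04 m).
It fails at once if the calculator, tape roll or stapler is displaced by more than 20 mm (distance of any of calculator, tape_roll, stapler from where it was at the start of the episode above 0.02 m).
It also fails if it takes over 72 s, if anything falls off the work surface, if the arm or the gripper's body presses on something with over 40 N, if the wrist force passes 120 N, or if a joint passes its speed limit or range.

### The arm

A 6-joint arm with a two-finger parallel gripper is mounted at the origin on a cart in front of the work surface, level with it; the furniture and walls round the work are solid. World frame = base frame: x ahead of the robot, y to its left, z up, the work surface at z = 0. Lengths are in m, angles in rad, forces in N, time in s.
With the tool pointing down it reaches from about 0.3 to 0.875 m from the base axis. Payload 6.4 kg.
Tool frame: the origin (TCP) lies between the finger pads; the fingertips stand 22 mm ahead of it and the grasp point (between the pads) lies 3 mm ahead of it; z points along the fingers, y is the line along which they close (so a half turn about z gives the same grasp; the last joint's range is limited). The gripper opens to 85 mm and grips with 20 to 120 N. Pads are 22 mm wide; open, the fingers measure 114 mm over their backs; the gripper's body (76 mm by 85 mm) begins 54 mm behind the grasp point. The pads swing forward as they close: fully open they stand 13 mm farther back than shut.
Start: joints at [-1.318, 0.181, 1.607, -0, 1.354, -0.206], TCP at [0.255, -0.516, 0.253] pointing down, gripper open.
Joint ranges: [-2.99, 2.99], [-0.89, 2.07], [0.3, 2.58], [-1.14, 4.28], [0, 2.63], [-3.12, 3.12]. Speed limits (rad/s): [2.57, 2.57, 3.01, 3.14, 3.14, 3.14].

### API

Orientations are given as a unit quaternion [w, x, y, z].
In Python, from bench import ctrl, imaging, workorder gives the robot as it stands.
- The arm moves only by the shell command python3 -m pendant 'ROWS' [OPENING]. ROWS is JSON, a list of rows, each a list of 4 numbers: the shift along the tool's x, y, z in cm, then the turn about the tool's z in degrees. In form: [[dx, dy, dz, roll], ...]. A call has 1 to 12 rows; each row is the pose to reach, as a shift and turn from the pose commanded when the call began, along the tool's axes at that moment; what a row does not reach only later rows make up. A row lasts 1/12 s, in which the tool goes at most 41.7 mm and 7.16 degrees, less where a joint would pass 70% of its speed; a pose out of reach is approached as far as the arm can. A call with a gripper value outside its range is refused whole. OPENING is the opening, from 0 (shut) to 1 (fully open), set as the call begins (- or left out, the last holds). The fingers move at their own pace and stop on an object; the grip force is fixed at half the most. Time passes only in rows, so rows that repeat a pose let the fingers close. It gives the time, the measured TCP pose, the force, the opening and the grip force at its end, in the units of the state.
- ctrl.get_obs(): the state, without advancing time (a new reading comes with each control period).
- imaging.camera(name): name is "scene" or "top" or "wrist"; returns the picture (420x560x3 uint8, red, green, blue); there is no depth.
- imaging.camera_info(name): a dict with "K" (3x3 intrinsics, pixels), "k1" (the pictures are not rectified: a ray, as slopes to the right and down, at radius r is drawn at 1 + k1 r^2 times it, then the intrinsics apply), "T" (4x4, takes a point from camera to world coordinates); the wrist camera has in their place "tool_from_camera" (4x4, takes a point from camera to tool coordinates, whose origin is the TCP and whose axes are the flange's). Camera axes: x right, y up, looking along -z (the intrinsics and any distortion apply to the point x, -y, -z); pixel columns grow to the right and rows downward; lengths in m; the calibration is good to about 2 mm. A picture is of the moment at which its call begins: read the wrist's pose just before it. camera_info takes no time and is no camera call.
- workorder.hand_in(): hands the job in; it is judged then, once.
The state is a dict: "time_s": time; "q": joint angles; "dq": joint speeds; "joint_efforts": joint torques, N m; "eef_pos": TCP position; "eef_rot": TCP orientation; "wrist_force": force on the tool from outside, world axes, zero at the start; "torque": the same for the moment, N m; "opening": opening from 0.0 (shut) to 1.0 (fully open); "grasp_force": force on a finger pad.
Only numpy, scipy, OpenCV 4.12 (cv2) and the standard library are available. Lean on these libraries where they do the work, as an engineer would, in place of code of your own. Each camera call takes 0.05 s, during which the arm holds its last target. There are 200 camera calls.

## Working session

There is one attempt and no reset: what is moved stays moved. The work goes in short steps, Python scripts to look and compute and a shell command to move; the robot and the scene stay as the last step left them, time stands still between calls to the robot, and variables do not carry over. Pictures are saved under pics/ and viewed, at most 12 in all, crops included, and the job is handed in when it is done.

```bash
mkdir -p pics; ls; cat > h.py <<'E'
import numpy as np, cv2
from bench import ctrl, imaging, workorder
def snap(n,f):
    p=imaging.camera(n); cv2.imwrite(f'pics/{f}.png',p[:,:,::-1]); return p
def ray(n,u,v):
    i=imaging.camera_info(n);K=np.array(i['K']);k=i['k1']
    d=np.array([(u-K[0,2])/K[0,0],(v-K[1,2])/K[1,1]]);s=d.copy()
    for _ in range(30): s=d/(1+k*(s@s))
    T=np.array(i['T']); return T[:3,3],T[:3,:3]@np.array([s[0],-s[1],-1])
def at(n,u,v,z):
    o,d=ray(n,u,v); return (o+d*(z-o[2])/d[2]).round(4)
def proj(n,P):
    i=imaging.camera_info(n);K=np.array(i['K']);T=np.array(i['T'])
    c=T[:3,:3].T@(np.array(P)-T[:3,3]);s=np.array([c[0],-c[1]])/-c[2]
    s=s*(1+i['k1']*(s@s));return [K[0,0]*s[0]+K[0,2],K[1,1]*s[1]+K[1,2]]
E
python3 - <<'E'
from h import *
snap('top','top0');snap('scene','scene0')
for n in('top','scene'):
    i=imaging.camera_info(n);print(n,np.array(i['K']).round(1).tolist(),i['k1'],np.array(i['T']).round(3).tolist())
print(imaging.camera_info('wrist')); print(ctrl.get_obs())
E
```

```text
pics
top [[425.4, 0.0, 277.5], [0.0, 425.4, 202.7], [0.0, 0.0, 1.0]] -0.0029773719192838963 [[-0.014, 0.987, -0.161, 0.427], [-1.0, -0.013, 0.007, 0.163], [0.005, 0.161, 0.987, 1.001], [0.0, 0.0, 0.0, 1.0]]
scene [[422.4, 0.0, 275.7], [0.0, 422.4, 203.4], [0.0, 0.0, 1.0]] 0.016449312102873485 [[-0.89, 0.33, -0.314, 0.265], [-0.456, -0.636, 0.623, 0.717], [0.006, 0.698, 0.717, 0.731], [0.0, 0.0, 0.0, 1.0]]
{'K': array([[342.59925124,   0.        , 272.97828204],
       [  0.        , 342.59925124, 213.70666363],
       [  0.        ,   0.        ,   1.        ]]), 'k1': -0.059200245049147705, 'tool_from_camera': array([[-5.94599547e-04,  9.54216737e-01,  2.99115473e-01,
         7.62702267e-02],
       [ 9.99999630e-01,  3.81314484e-04,  7.71416678e-04,
         5.63902313e-04],
       [ 6.22041642e-04,  2.99115821e-01, -9.54216610e-01,
        -1.20859941e-01],
       [ 0.00000000e+00,  0.00000000e+00,  0.00000000e+00,
         1.00000000e+00]])}
{'time_s': 0.1, 'q': array([-1.31830978e+00,  1.81494278e-01,  1.60787263e+00, -1.66206317e-06,
        1.35379779e+00, -2.06301011e-01]), 'dq': array([ 1.05995411e-03, -8.46350185e-04, -3.78348352e-03,  4.47098924e-05,
        4.37019681e-05, -6.96197858e-04]), 'joint_efforts': array([ 6.74839030e-04, -4.45870042e+01, -3.52239811e+01, -1.66355239e-04,
        4.07257990e-03, -1.23176758e-05]), 'eef_pos': array([ 0.25454612, -0.51509057,  0.25247583]), 'eef_rot': array([-7.85794035e-04,  9.73804080e-01,  2.27387327e-01, -1.89610020e-05]), 'wrist_force': array([ 0.52935001, -1.3002178 ,  0.56809235]), 'torque': array([-0.05804083,  0.01615002, -0.00454397]), 'grasp_force': 0.0, 'opening': 1.001789565321569}
```

View pics/top0.png

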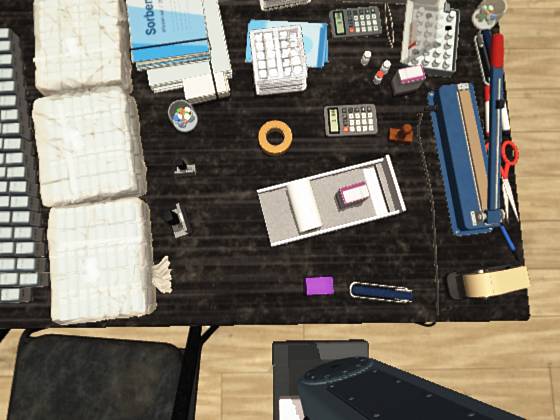

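View pics/scene0.png

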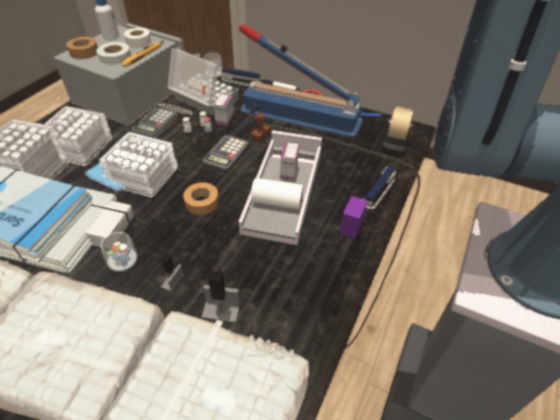

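Top picture: stand at about (330,203), white roll (303,205), and the printed carton on the bed (353,194).

Look-alikes:
- **Paddles:** (180,220) and (184,168). The one at (180,220) looks larger, so it fits.
- **Cartons:** the purple box (319,286) isn't meant, and the small box at (410,76) is off the stand.

I'll enlarge both areas to confirm.

```bash
python3 - <<'E'
import cv2,numpy as np
a=cv2.imread('pics/top0.png');b=cv2.imread('pics/scene0.png')
c1=cv2.resize(a[145:255,150:420],None,fx=2.9,fy=2.9,interpolation=cv2.INTER_CUBIC)
c2=cv2.resize(b[245:330,140:260],None,fx=3,fy=3,interpolation=cv2.INTER_CUBIC)
c3=cv2.resize(b[125:245,235:330],None,fx=2.2,fy=2.2,interpolation=cv2.INTER_CUBIC)
H=max(c2.shape[0],c3.shape[0]);o=np.zeros((c1.shape[0]+H,max(c1.shape[1],c2.shape[1]+c3.shape[1]),3),np.uint8)
o[:c1.shape[0],:c1.shape[1]]=c1;o[c1.shape[0]:c1.shape[0]+c2.shape[0],:c2.shape[1]]=c2
o[c1.shape[0]:c1.shape[0]+c3.shape[0],c2.shape[1]:c2.shape[1]+c3.shape[1]]=c3
print(o.shape);cv2.imwrite('pics/crop.png',o)
E
```

```text
(583, 783, 3)
```

View pics/crop.png

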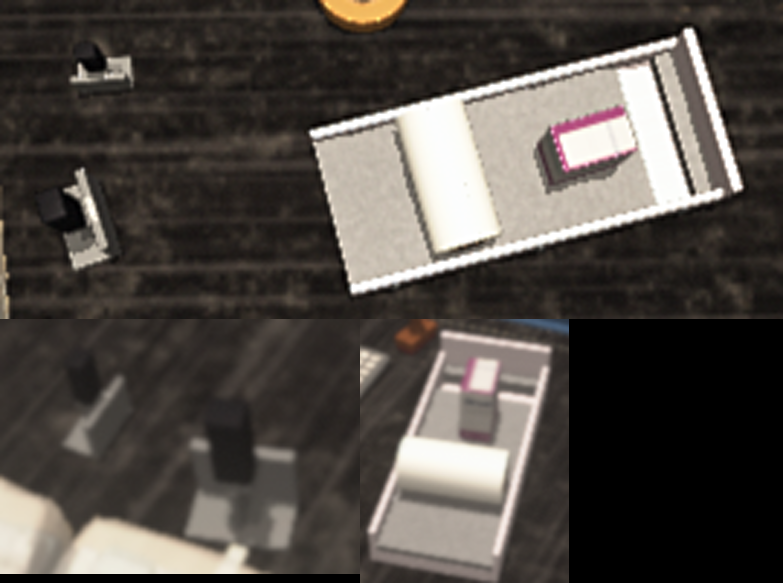

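```bash
python3 - <<'E'
from h import *
f=lambda x,y,z: at('top',150+x/2.9,145+y/2.9,z)
def P(l,*a):
    r=[f(*q) for q in a];print(l,*[q[:2].tolist() for q in r]);return r
a=P('stand open end',(311,133,.044),(352,291,.044))
b=P('stand plate',(690,30,.068),(740,188,.068))
d=(b[0]+b[1]-a[0]-a[1])/2;print(np.hypot(*d[:2]),np.degrees(np.arctan2(d[1],d[0])),'w',np.linalg.norm(a[0]-a[1]),np.linalg.norm(b[0]-b[1]),'c',(a[0]+a[1]+b[0]+b[1])/4)
c=P('carton',(555,132,.096),(623,107,.096),(637,148,.096),(570,172,.096));print(sum(c)/4,[np.linalg.norm(c[i]-c[i-1]) for i in range(4)], np.degrees(np.arctan2(*(c[1]-c[0])[1::-1])))
P('blade top',(80,168,.056),(117,248,.056));P('handle',(56,204,.12));P('foot corner',(75,268,.006),(110,258,.006))
P('roll top',(430,175,.082));r=P('rollends',(398,118,.054),(434,250,.054),(465,98,.054),(499,236,.054));print(sum(r)/4)
print('small handle',P('s',(88,53,.08)))
S=ctrl.get_obs();print(S['eef_pos'])
E
```

```text
stand open end [0.6114, 0.202] [0.4866, 0.1711]
stand plate [0.6849, -0.0957] [0.5596, -0.127]
0.30677348728337 -76.18571796240887 w 0.12856846425154195 0.12915022260917708 c [0.585625 0.0376   0.056   ]
carton [0.5998, 0.0176] [0.6182, -0.0342] [0.5868, -0.0432] [0.5694, 0.0076]
[ 0.59355 -0.01305  0.096  ] [np.float64(0.032002499902351364), np.float64(0.05497090139337356), np.float64(0.032664353659608805), np.float64(0.05369729974589038)] -70.44433307954328
blade top [0.5839, 0.3807] [0.5213, 0.3509]
handle [0.5473, 0.3826]
foot corner [0.5106, 0.3944] [0.5182, 0.3663]
roll top [0.5707, 0.1109]
rollends [0.6206, 0.1334] [0.5166, 0.1076] [0.6359, 0.0805] [0.5267, 0.0572]
[0.57495  0.094675 0.054   ]
s [0.6693, 0.3712]
small handle [array([0.6693, 0.3712, 0.08  ])]
[ 0.25454612 -0.51509057  0.25247583]
```

The crop confirms it: the paddle at (180,220) is about twice the size of the one at (184,168), and its measured blade width of 69 mm matches the given 66. The printed carton stands on the bed at (353,194). Stand yaw is about -76° and the sizes match.

```bash
cat >> h.py <<'E'
def go(x,y,z,yaw=None,note=''):
    "print row (cm, deg) from the present measured pose to TCP x,y,z with tool-x yaw (deg)"
    from scipy.spatial.transform import Rotation as R
    s=ctrl.get_obs();q=s['eef_rot'];M=R.from_quat([q[1],q[2],q[3],q[0]]).as_matrix()
    cur=np.degrees(np.arctan2(M[1,0],M[0,0]));d=M.T@(np.array([x,y,z])-s['eef_pos'])*100
    t=0 if yaw is None else -((yaw-cur+180)%360-180)
    print(note,'row',d.round(2).tolist(),round(t,1),'| yaw',cur.round(2),'tilt',M[:,2].round(3).tolist(),'pos',s['eef_pos'].round(4).tolist(),'t',s['time_s'],'op',round(s['opening'],3),'F',np.round(s['wrist_force'],1).tolist(),round(float(s['grasp_force']),1))
E
python3 - <<'E'
from h import *
go(.5935,-.013,.2,109.6)
print('purple',at('top',319,286,.07))
E
```

```text
row [52.62, -30.0, 5.31] -83.3 | yaw 26.29 tilt [-0.0, 0.002, -1.0] pos [0.2545, -0.5151, 0.2525] t 0.1 op 1.002 F [0.5, -1.3, 0.6] 0.0
purple [0.3965 0.0695 0.07  ]
```

```bash
python3 -m pendant '[[4,-2,-2,-7],[8,-4,-3,-14],[12,-6,-3,-21],[16,-8,-3,-28],[20,-10,-3,-35],[23,-13,-3,-42],[26,-15,-3,-49],[30,-17,-3,-56],[33,-19,-3,-63],[36,-21,-3,-70],[39,-23,-3,-77],[42,-25,-1,-83.3]]' 0.85
python3 -m pendant '[[0,0,0,0]]'
python3 - <<'E'
from h import *
go(.5935,-.013,.2,109.6)
E
```

```text
time_s: 1.1
eef_pos: [0.5233, -0.1038, 0.2669]
eef_rot: [0.003, 0.574, 0.819, 0.001]
wrist_force: [1.1, -0.5, 0.7]
opening: 0.851
grasp_force: 0.0
time_s: 1.18
eef_pos: [0.5211, -0.0993, 0.2602]
eef_rot: [-0.002, 0.572, 0.82, 0.001]
wrist_force: [-1.5, 0.1, -0.9]
opening: 0.851
grasp_force: 0.0
 row [5.56, 9.79, 6.04] 0.6 | yaw 110.24 tilt [-0.003, 0.004, -1.0] pos [0.5211, -0.0993, 0.2602] t 1.1833 op 0.851 F [-1.5, 0.1, -0.9] 0.0
```

```bash
python3 -m pendant '[[2,3,2,0],[4,6.5,4,0],[5.6,9.8,6,0.6],[5.6,9.8,6,0.6],[5.6,9.8,6,0.6]]'
python3 - <<'E'
from h import *
go(.5935,-.013,.071,109.6)
snap('wrist','w1')
E
```

```text
time_s: 1.6
eef_pos: [0.5933, -0.0182, 0.2005]
eef_rot: [-0.002, 0.58, 0.815, -0.001]
wrist_force: [-0.3, 0.5, -0.2]
opening: 0.85
grasp_force: 0.0
 row [0.45, 0.25, 12.95] -0.5 | yaw 109.14 tilt [-0.005, 0.001, -1.0] pos [0.5933, -0.0182, 0.2005] t 1.6 op 0.85 F [-0.3, 0.5, -0.2] 0.0
```

View pics/w1.png

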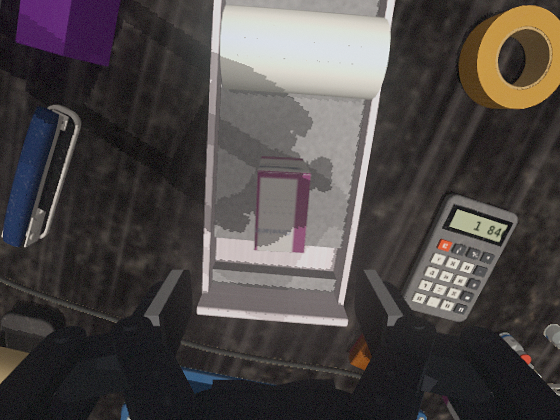

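The wrist view shows the carton top at (257,173)-(310,172)-(303,251)-(253,251), centred between the fingers, with the roll's lower edge at row ~90. I'll check this against the top-camera values.

```bash
cat >> h.py <<'E'
def wat(u,v,z,pos=None,quat=None):
    from scipy.spatial.transform import Rotation as R
    s=ctrl.get_obs();q=s['eef_rot'] if quat is None else quat;p=s['eef_pos'] if pos is None else pos
    M=R.from_quat([q[1],q[2],q[3],q[0]]).as_matrix();i=imaging.camera_info('wrist');K=i['K'];C=i['tool_from_camera']
    d=np.array([(u-K[0,2])/K[0,0],(v-K[1,2])/K[1,1]]);t=d.copy()
    for _ in range(30): t=d/(1+i['k1']*(t@t))
    r=M@C[:3,:3]@np.array([t[0],-t[1],-1]);o=p+M@C[:3,3];return (o+r*(z-o[2])/r[2]).round(4)
E
python3 - <<'E'
from h import *
c=[wat(u,v,.096) for u,v in((257,173),(310,172),(303,251),(253,251))];print(c,sum(c)/4,[np.linalg.norm(c[i]-c[i-1]).round(4) for i in range(4)])
print('plate',wat(198,308,.068),wat(348,317,.068))
print('roll near edge',wat(222,90,.054),wat(385,98,.054))
E
```

```text
[array([0.5719, 0.0086, 0.096 ]), array([0.6052, 0.0209, 0.096 ]), array([ 0.6209, -0.0343,  0.096 ]), array([ 0.5869, -0.0461,  0.096 ])] [ 0.596225 -0.012725  0.096   ] [np.float64(0.0567), np.float64(0.0355), np.float64(0.0574), np.float64(0.036)]
plate [ 0.5609 -0.1245  0.068 ] [ 0.6862 -0.0905  0.068 ]
roll near edge [0.528  0.0516 0.054 ] [0.6454 0.0865 0.054 ]
```

```bash
python3 -m pendant '[[0.4,0.3,2.5,0],[0.5,0.5,5.5,0],[0.5,0.5,8.5,0],[0.5,0.5,11,0],[0.5,0.5,12.5,0],[0.5,0.5,12.9,0],[0.5,0.5,12.9,0]]'
python3 -m pendant '[[0,0,0,0],[0,0,0,0],[0,0,0,0],[0,0,0,0],[0,0,0,0],[0,0,0,0]]' 0
python3 -m pendant '[[0,0,-0.6,0],[0,0,-2,0],[0,0,-4.5,0],[0,0,-7.5,0],[0,0,-9.5,0],[0,0,-10.5,0],[0,0,-10.5,0]]'
python3 - <<'E'
from h import *
go(.42,.19,.19,109.6)
E
```

```text
time_s: 2.23
eef_pos: [0.5964, -0.0148, 0.0743]
eef_rot: [-0.0, 0.581, 0.814, -0.0]
wrist_force: [-0.1, -0.7, -0.0]
opening: 0.849
grasp_force: 0.0
time_s: 2.73
eef_pos: [0.5988, -0.014, 0.0766]
eef_rot: [0.002, 0.581, 0.814, 0.001]
wrist_force: [-0.6, -0.3, 7.0]
opening: 0.432
grasp_force: 60.0
time_s: 3.32
eef_pos: [0.5988, -0.0137, 0.1826]
eef_rot: [0.003, 0.581, 0.814, 0.001]
wrist_force: [0.4, 0.0, -0.4]
opening: 0.428
grasp_force: 59.2
 row [25.08, -10.26, -0.86] -0.6 | yaw 109.0 tilt [0.005, -0.001, -1.0] pos [0.5988, -0.0137, 0.1826] t 3.3167 op 0.428 F [0.4, 0.0, -0.4] 59.2
```

```bash
python3 -m pendant '[[1,-0.4,0,0],[3.5,-1.4,0,0],[7,-2.9,-0.5,0],[10.5,-4.3,-0.8,0],[14,-5.7,-0.8,0],[17.5,-7.2,0,0],[20.5,-8.4,1,0],[23,-9.4,3,0],[24.5,-10,5,0],[25.1,-10.3,7.5,0],[25.1,-10.3,9,0],[25.1,-10.3,10,0]]'
python3 -m pendant '[[0,0,1,0],[0,0,1.5,0],[0,0,1.9,0],[0,0,1.9,0],[0,0,1.9,0]]'
python3 - <<'E'
from h import *
go(.42,.19,.0515,109.0)
E
```

```text
time_s: 4.32
eef_pos: [0.4139, 0.1906, 0.0758]
eef_rot: [-0.002, 0.58, 0.814, -0.002]
wrist_force: [-0.9, -1.0, -0.3]
opening: 0.429
grasp_force: 59.2
time_s: 4.73
eef_pos: [0.4186, 0.1902, 0.0607]
eef_rot: [0.0, 0.581, 0.814, 0.0]
wrist_force: [0.7, 0.1, -0.7]
opening: 0.433
grasp_force: 59.2
 row [-0.06, 0.13, 0.92] -0.0 | yaw 108.95 tilt [0.001, 0.0, -1.0] pos [0.4186, 0.1902, 0.0607] t 4.7333 op 0.433 F [0.7, 0.1, -0.7] 59.2
```

```bash
python3 -m pendant '[[0,0,0.4,0],[0,0,0.6,0],[0,0,0.7,0],[0,0,0.7,0],[0,0,0.7,0]]'
python3 -m pendant '[[0,0,0.1,0],[0,0,0.1,0],[0,0,0.2,0],[0,0,0.2,0]]'
python3 -m pendant '[[0,0,0.1,0],[0,0,0.1,0],[0,0,0.1,0]]'
```

```text
time_s: 5.15
eef_pos: [0.4181, 0.1903, 0.0534]
eef_rot: [0.0, 0.581, 0.814, 0.0]
wrist_force: [-0.1, 1.1, -0.8]
opening: 0.428
grasp_force: 59.2
time_s: 5.48
eef_pos: [0.418, 0.1903, 0.0513]
eef_rot: [-0.0, 0.581, 0.814, -0.0]
wrist_force: [-0.5, -0.4, 0.3]
opening: 0.426
grasp_force: 59.2
time_s: 5.73
eef_pos: [0.4181, 0.1904, 0.0506]
eef_rot: [0.0, 0.581, 0.814, 0.0]
wrist_force: [-0.6, -0.2, 5.7]
opening: 0.427
grasp_force: 59.6
```

Contact with the table shows as a 5.7 N upward force. I'll release and lift, then work out the paddle approach.

```bash
python3 -m pendant '[[0,0,0,0],[0,0,0,0],[0,0,0,0],[0,0,0,0],[0,0,0,0]]' 0.85
python3 -m pendant '[[0,0,-1,0],[0,0,-4,0],[0,0,-8,0],[0,0,-12,0],[0,0,-16,0],[0,0,-18,0],[0,0,-18,0]]'
python3 - <<'E'
from h import *
go(.545,.383,.2,115.4)
E
```

```text
time_s: 6.15
eef_pos: [0.418, 0.1903, 0.0503]
eef_rot: [-0.0, 0.581, 0.814, -0.0]
wrist_force: [-0.8, -0.3, 0.3]
opening: 0.849
grasp_force: 0.0
time_s: 6.73
eef_pos: [0.4212, 0.191, 0.237]
eef_rot: [0.004, 0.581, 0.814, 0.004]
wrist_force: [0.5, 1.0, 0.2]
opening: 0.847
grasp_force: 0.0
 row [14.13, 17.92, 3.87] -6.4 | yaw 109.0 tilt [0.011, 0.002, -1.0] pos [0.4212, 0.191, 0.237] t 6.7333 op 0.847 F [0.5, 1.0, 0.2] 0.0
```

```bash
python3 -m pendant '[[2,3,0,-3],[5,6.5,0,-6],[8,10,0,-6.4],[10.5,13.5,0,-6.4],[13,16.5,0,-6.4],[14.1,17.9,0,-6.4],[14.1,17.9,0,-6.4],[14.1,17.9,0,-6.4],[14.1,17.9,0,-6.4]]'
python3 - <<'E'
from h import *
go(.545,.383,.2,115.4)
np.save('wp.npy',np.r_[ctrl.get_obs()['eef_pos'],ctrl.get_obs()['eef_rot']])
snap('wrist','w2')
E
```

```text
time_s: 7.48
eef_pos: [0.5406, 0.3813, 0.2294]
eef_rot: [-0.001, 0.534, 0.845, -0.001]
wrist_force: [-0.3, -0.7, -0.0]
opening: 0.847
grasp_force: 0.0
 row [-0.03, 0.48, 2.94] -0.0 | yaw 115.4 tilt [-0.002, -0.001, -1.0] pos [0.5406, 0.3813, 0.2294] t 7.4833 op 0.847 F [-0.3, -0.7, -0.0] 0.0
```

View pics/w2.png

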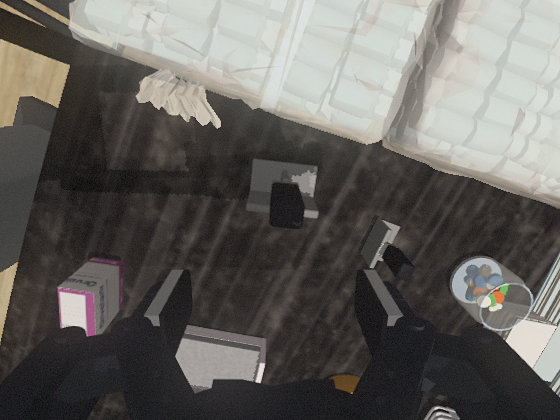

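The wrist view shows the paddle foot's rear corners at (249,158)/(318,165), the blade top at (247,212)-(318,217) and the handle top at about (287,213). The carton is standing at (90,295).

```bash
python3 - <<'E'
from h import *
import cv2
w=np.load('wp.npy')
for n,u,v,z in(('foot',249,158,.006),('foot',318,165,.006),('bladeL',247,212,.056),('bladeR',318,217,.056),('hand TL',270,202,.12),('TR',304,202,.12),('BL',271,224,.12),('BR',303,228,.12)):print(n,wat(u,v,z,w[:3],w[3:]))
a=cv2.imread('pics/w2.png')[145:240,235:330];a=np.clip(a.astype(float)*2.2,0,255).astype(np.uint8)
cv2.imwrite('pics/w2c.png',cv2.resize(a,None,fx=6,fy=6,interpolation=cv2.INTER_CUBIC))
E
```

```text
foot [0.5067 0.3948 0.006 ]
foot [0.5725 0.4183 0.006 ]
bladeL [0.5252 0.3578 0.056 ]
bladeR [0.585 0.381 0.056]
hand TL [0.533  0.3914 0.12  ]
TR [0.5544 0.4015 0.12  ]
BL [0.5406 0.377  0.12  ]
BR [0.5625 0.3841 0.12  ]
```

View pics/w2c.png

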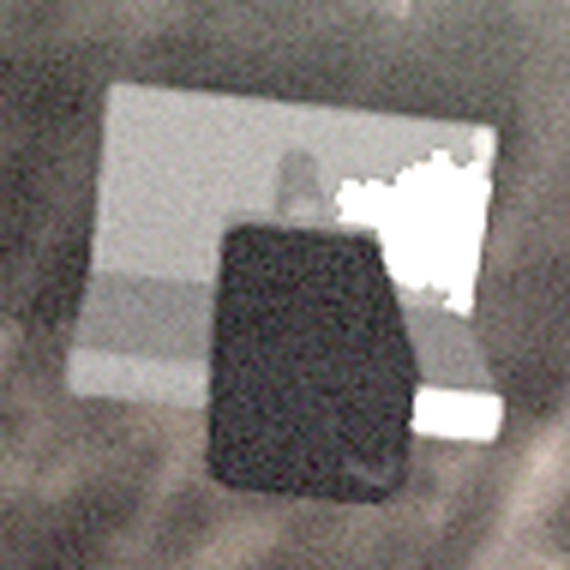

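```bash
python3 - <<'E'
from h import *
w=np.load('wp.npy')
f=lambda x,y,z:wat(235+x/6,145+y/6,z,w[:3],w[3:])[:2]
for n,a,b,k in(('foot',f(108,85,.006),f(497,128,.006),.02),('blade',f(68,395,.056),f(497,440,.056),-.02),('handle',f(212,485,.12),f(405,500,.12),-.01)):
    d=b-a;y=np.degrees(np.arctan2(d[1],d[0]));u=np.array([np.sin(np.radians(y)),-np.cos(np.radians(y))]);print(n,np.linalg.norm(d).round(4),'yyaw',y.round(1),'origin',((a+b)/2+k*u).round(4))
go(.545,.386,.098,112)
E
```

```text
foot 0.0657 yyaw 19.1 origin [0.5484 0.3874]
blade 0.0648 yyaw 19.1 origin [0.5483 0.3881]
handle 0.0231 yyaw 20.6 origin [0.548 0.389]
 row [0.27, 0.63, 13.18] 3.4 | yaw 115.37 tilt [-0.001, -0.001, -1.0] pos [0.5407, 0.381, 0.2299] t 7.5333 op 0.854 F [-1.0, 0.3, 0.2] 0.0
```

The foot, blade and handle all give the same paddle origin (0.548, 0.388), with its y axis at 19.3°.

```bash
python3 - <<'E'
from h import *
go(.548,.388,.098,109.4)
E
python3 -m pendant '[[0.4,0.4,2,3],[0.5,0.8,5,6],[0.5,0.95,8,6],[0.5,0.95,10.5,6],[0.5,0.95,12.3,6],[0.5,0.95,13.2,6],[0.5,0.95,13.2,6],[0.5,0.95,13.2,6]]'
python3 - <<'E'
from h import *
go(.548,.388,.098,109.4)
E
```

```text
row [0.32, 0.98, 13.18] 6.0 | yaw 115.37 tilt [-0.001, -0.001, -1.0] pos [0.5407, 0.381, 0.2299] t 7.5333 op 0.854 F [-1.0, 0.3, 0.2] 0.0
time_s: 8.2
eef_pos: [0.548, 0.39, 0.0992]
eef_rot: [0.0, 0.578, 0.816, 0.0]
wrist_force: [0.6, -1.2, -0.3]
opening: 0.852
grasp_force: 0.0
 row [-0.18, -0.07, 0.12] -0.1 | yaw 109.35 tilt [0.0, 0.0, -1.0] pos [0.548, 0.39, 0.0992] t 8.2 op 0.852 F [0.6, -1.2, -0.3] 0.0
```

```bash
python3 -m pendant '[[0,0,0,0],[0,0,0,0],[0,0,0,0],[0,0,0,0],[0,0,0,0],[0,0,0,0]]' 0
python3 - <<'E'
from h import *
go(.5545,.1641,.16,104)
E
python3 -m pendant '[[0,0,-0.5,0],[0,0,-2,0],[0,0,-4,0],[0,0,-5.5,0],[0,0,-6.5,0],[0,0,-6.5,0],[0,0,-6.5,0]]'
python3 - <<'E'
from h import *
go(.5545,.1641,.16,104)
E
```

```text
time_s: 8.7
eef_pos: [0.5484, 0.3909, 0.0995]
eef_rot: [0.0, 0.578, 0.816, 0.001]
wrist_force: [-0.9, -0.8, 5.5]
opening: 0.276
grasp_force: 59.6
 row [-21.59, -6.94, -6.07] 5.4 | yaw 109.4 tilt [0.001, 0.001, -1.0] pos [0.5484, 0.3909, 0.0995] t 8.7 op 0.276 F [-0.9, -0.8, 5.5] 59.6
time_s: 9.28
eef_pos: [0.5481, 0.3906, 0.1641]
eef_rot: [0.0, 0.578, 0.816, 0.001]
wrist_force: [-0.6, -0.3, -2.0]
opening: 0.276
grasp_force: 58.9
 row [-21.58, -6.92, 0.4] 5.4 | yaw 109.39 tilt [0.001, 0.001, -1.0] pos [0.5481, 0.3906, 0.1641] t 9.2833 op 0.276 F [-0.6, -0.3, -2.0] 58.9
```

```bash
python3 -m pendant '[[-1,-0.3,0,0.5],[-3,-1,0,1.5],[-6,-1.9,0,2.5],[-9,-2.9,0,3.5],[-12,-3.8,0,4.5],[-15,-4.8,0,5.4],[-18,-5.7,0,5.4],[-20,-6.4,0,5.4],[-21.2,-6.8,0,5.4],[-21.6,-6.9,0,5.4],[-21.6,-6.9,0,5.4],[-21.6,-6.9,0,5.4]]'
python3 - <<'E'
from h import *
go(.5545,.1641,.129,104)
snap('scene','s2');snap('top','t2')
import cv2
a=cv2.imread('pics/s2.png')[120:300,150:400];b=cv2.imread('pics/t2.png')[130:270,150:420]
cv2.imwrite('pics/c2.png',np.hstack([cv2.resize(a,(400,288)),cv2.resize(b,(400,288))]))
E
```

```text
time_s: 10.28
eef_pos: [0.5543, 0.1644, 0.163]
eef_rot: [-0.0, 0.616, 0.788, 0.0]
wrist_force: [-0.4, -0.4, -0.9]
opening: 0.274
grasp_force: 58.9
 row [-0.04, 0.01, 3.4] -0.0 | yaw 103.98 tilt [-0.001, 0.0, -1.0] pos [0.5543, 0.1644, 0.163] t 10.2833 op 0.274 F [-0.4, -0.4, -0.9] 58.9
```

View pics/c2.png

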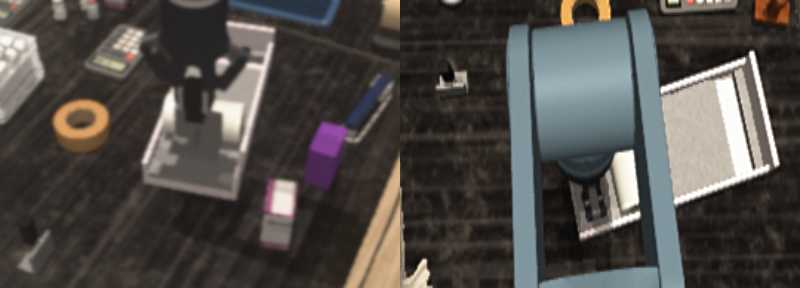

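The paddle is centred between the rails behind the roll, and the carton stands on the table. I'll lower the paddle now and push slowly.

```bash
python3 -m pendant '[[0,0,1,0],[0,0,2,0],[0,0,2.8,0],[0,0,3.3,0],[0,0,3.4,0],[0,0,3.4,0]]'
python3 -m pendant '[[-0.2,0,0,0],[-0.5,0,0,0],[-0.9,0,0,0],[-1.3,0,0,0],[-1.6,0,0,0],[-1.9,0,0,0],[-2.2,0,0,0],[-2.5,0,0,0],[-2.8,0,0,0],[-3.1,0,0,0],[-3.4,0,0,0],[-3.7,0,0,0]]'
python3 - <<'E'
from h import *
go(.586+.06*.242,.038-.06*.97,.1285,104)
E
```

```text
time_s: 10.88
eef_pos: [0.5539, 0.1639, 0.1284]
eef_rot: [-0.001, 0.616, 0.788, -0.001]
wrist_force: [-0.3, -0.0, -1.2]
opening: 0.274
grasp_force: 59.0
time_s: 11.88
eef_pos: [0.5635, 0.1276, 0.1293]
eef_rot: [-0.0, 0.616, 0.788, -0.0]
wrist_force: [0.1, -0.4, -1.7]
opening: 0.279
grasp_force: 59.0
 row [-15.24, 0.02, 0.08] -0.0 | yaw 103.99 tilt [-0.0, 0.0, -1.0] pos [0.5635, 0.1276, 0.1293] t 11.8833 op 0.279 F [0.1, -0.4, -1.7] 59.0
```

```bash
python3 -m pendant '[[-0.3,0,0,0],[-0.7,0,0,0],[-1.1,0,0,0],[-1.5,0,0,0],[-1.9,0,0,0],[-2.3,0,0,0],[-2.7,0,0,0],[-3.1,0,0,0],[-3.5,0,0,0],[-3.9,0,0,0],[-4.3,0,0,0],[-4.7,0,0,0]]'
python3 -m pendant '[[-0.4,0,0,0],[-0.8,0,0,0],[-1.2,0,0,0],[-1.6,0,0,0],[-2,0,0,0],[-2.4,0,0,0],[-2.8,0,0,0],[-3.2,0,0,0],[-3.6,0,0,0],[-4,0,0,0],[-4.4,0,0,0],[-4.8,0,0,0]]'
python3 - <<'E'
from h import *
go(.586+.06*.242,.038-.06*.97,.1285,104)
E
```

```text
time_s: 12.88
eef_pos: [0.5749, 0.0819, 0.1293]
eef_rot: [-0.0, 0.616, 0.788, -0.0]
wrist_force: [-0.3, 0.3, -1.6]
opening: 0.275
grasp_force: 59.0
time_s: 13.88
eef_pos: [0.5865, 0.0354, 0.1293]
eef_rot: [-0.0, 0.616, 0.788, 0.0]
wrist_force: [0.5, -0.0, -2.1]
opening: 0.273
grasp_force: 59.0
 row [-5.73, 0.02, 0.08] -0.0 | yaw 103.99 tilt [-0.0, 0.0, -1.0] pos [0.5865, 0.0354, 0.1293] t 13.8833 op 0.273 F [0.5, -0.0, -2.1] 59.0
```

```bash
python3 -m pendant '[[-0.3,0,0,0],[-0.6,0,0,0],[-0.9,0,0,0],[-1.2,0,0,0],[-1.5,0,0,0],[-1.8,0,0,0],[-2.1,0,0,0],[-2.4,0,0,0],[-2.7,0,0,0],[-3,0,0,0],[-3.3,0,0,0],[-3.6,0,0,0]]'
python3 -m pendant '[[-0.3,0,0,0],[-0.6,0,0,0],[-0.9,0,0,0],[-1.2,0,0,0],[-1.4,0,0,0],[-1.5,0,0,0],[-1.6,0,0,0],[-1.6,0,0,0],[-1.6,0,0,0]]'
python3 - <<'E'
from h import *
go(.586+.06*.242,.038-.06*.97,.1285,104)
snap('scene','s3');snap('top','t3')
import cv2
a=cv2.imread('pics/s3.png')[110:250,200:380];b=cv2.imread('pics/t3.png')[130:270,240:420]
cv2.imwrite('pics/c3.png',np.hstack([cv2.resize(a,(400,311)),cv2.resize(b,(400,311))]))
E
```

```text
time_s: 14.88
eef_pos: [0.5952, 0.0005, 0.1293]
eef_rot: [-0.0, 0.616, 0.788, 0.0]
wrist_force: [0.5, 1.1, -0.8]
opening: 0.272
grasp_force: 59.1
time_s: 15.63
eef_pos: [0.5989, -0.0148, 0.1293]
eef_rot: [-0.0, 0.616, 0.788, -0.0]
wrist_force: [-0.0, 0.9, -0.8]
opening: 0.274
grasp_force: 59.0
 row [-0.57, 0.02, 0.08] -0.0 | yaw 103.99 tilt [-0.0, -0.0, -1.0] pos [0.5989, -0.0148, 0.1293] t 15.6333 op 0.274 F [-0.0, 0.9, -0.8] 59.0
```

View pics/c3.png

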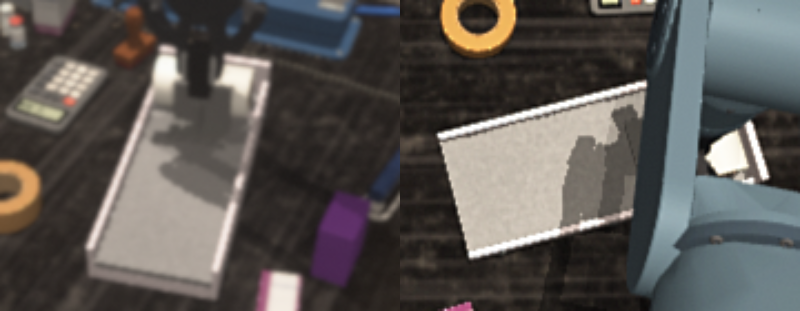

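The roll has been pushed to the far end, but the arm hides whether it dropped. I'll nudge a few mm more, back off 7 cm and look.

```bash
python3 -m pendant '[[-0.1,0,0,0],[-0.2,0,0,0],[-0.3,0,0,0],[-0.3,0,0,0],[-0.3,0,0,0]]'
python3 -m pendant '[[0.5,0,0,0],[1.5,0,0,0],[3,0,0,0],[5,0,0,0],[7,0,0,0],[9,0,-1,0],[11,0,-3,0],[12,0,-5,0],[12.5,0,-6,0],[12.5,0,-6,0]]'
python3 - <<'E'
from h import *
go(.548,.35,.18,104)
s=ctrl.get_obs();np.save('wp.npy',np.r_[s['eef_pos'],s['eef_rot']])
snap('wrist','w4');snap('scene','s4');snap('top','t4')
import cv2
a=cv2.imread('pics/s4.png')[110:250,200:380];b=cv2.imread('pics/t4.png')[130:270,260:440]
cv2.imwrite('pics/c4.png',np.hstack([cv2.resize(a,(400,311),interpolation=cv2.INTER_CUBIC),cv2.resize(b,(400,311),interpolation=cv2.INTER_CUBIC)]))
E
```

```text
time_s: 16.15
eef_pos: [0.5997, -0.0177, 0.1294]
eef_rot: [-0.0, 0.616, 0.788, 0.0]
wrist_force: [0.5, -1.0, -0.7]
opening: 0.273
grasp_force: 59.0
time_s: 16.98
eef_pos: [0.5705, 0.1058, 0.1923]
eef_rot: [0.002, 0.615, 0.789, 0.002]
wrist_force: [0.8, 0.0, -0.5]
opening: 0.275
grasp_force: 58.9
 row [24.23, 3.78, 1.22] 0.1 | yaw 104.14 tilt [0.005, 0.0, -1.0] pos [0.5705, 0.1058, 0.1923] t 16.9833 op 0.275 F [0.8, 0.0, -0.5] 58.9
```

View pics/c4.png

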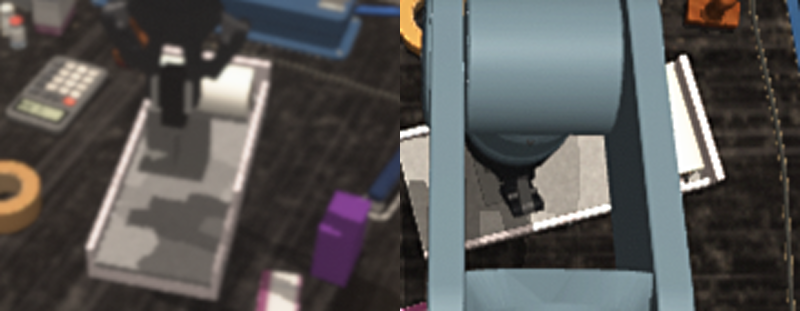

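```bash
python3 -m pendant '[[1.5,0.3,0,0],[5,0.8,0,0],[9,1.4,0,0],[13,2,0,0],[17,2.6,0,0],[20,3.1,0,0],[22.5,3.5,0,0],[24,3.8,0,0],[25,3.8,0,0],[25.5,3.8,0,0],[25.5,3.8,0,0]]'
python3 - <<'E'
from h import *
go(.548,.37,.0995,104)
snap('top','t5');snap('scene','s5')
import cv2
a=cv2.imread('pics/s5.png')[110:220,230:350];b=cv2.imread('pics/t5.png')[140:250,300:420]
cv2.imwrite('pics/c5.png',np.hstack([cv2.resize(a,(400,367),interpolation=cv2.INTER_CUBIC),cv2.resize(b,(400,367),interpolation=cv2.INTER_CUBIC)]))
E
```

```text
time_s: 18.05
eef_pos: [0.5445, 0.3599, 0.1885]
eef_rot: [-0.0, 0.616, 0.788, -0.001]
wrist_force: [0.3, -0.4, -0.4]
opening: 0.271
grasp_force: 59.1
 row [0.9, 0.6, 8.9] -0.0 | yaw 103.98 tilt [-0.001, -0.001, -1.0] pos [0.5445, 0.3599, 0.1885] t 18.05 op 0.271 F [0.3, -0.4, -0.4] 59.1
```

View pics/c5.png

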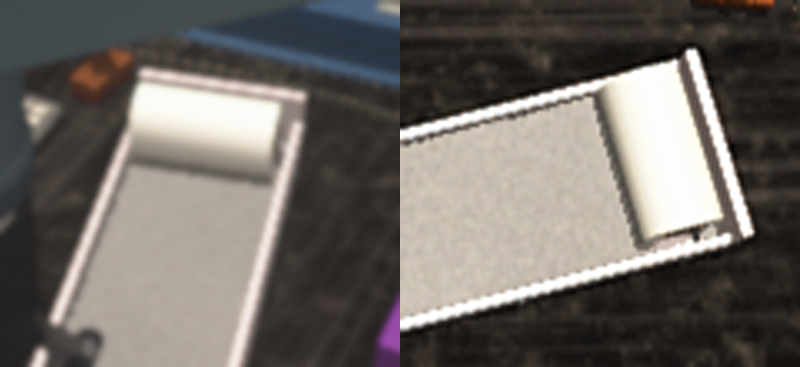

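The roll lies square against the rails in front of the end plate. I'll check numerically that it dropped while setting down the paddle.

```bash
python3 - <<'E'
from h import *
u=np.array([.242,-.970]);c=np.array([.586,.038])
def sx(x,y,z): return ((at('top',300+x/3.333,140+y/3.333,z)[:2]-c)@u).round(4)
print('rear',[sx(*p,.055) for p in((200,95),(240,241))],'front',[sx(*p,.055) for p in((283,62),(322,215))],'plate top',[sx(*p,.068) for p in((285,50),(295,48),(341,236),(352,233))])
# predicted edges of roll at slot / not dropped
for X in(.100,.115):
  z=.049 if X>.11 else .054
  for s in(-1,1): print(X,s,[round((p:=proj('top',[*(c+u*(X+s*.028)+v*np.array([.97,.242])),z]))[0]*3.333-1000,0) for v in(.05,-.05)])
E
python3 -m pendant '[[0.4,0.3,1,0],[0.8,0.5,3,0],[0.9,0.6,5.5,0],[0.9,0.6,7.5,0],[0.9,0.6,8.3,0],[0.9,0.6,8.5,0],[0.9,0.6,8.6,0],[0.9,0.6,8.7,0],[0.9,0.6,8.8,0]]'
python3 -m pendant '[[0,0,0.1,0],[0,0,0.1,0],[0,0,0.1,0]]'
```

```text
rear [np.float64(0.0869), np.float64(0.0841)] front [np.float64(0.1489), np.float64(0.1431)] plate top [np.float64(0.1485), np.float64(0.1555), np.float64(0.1468), np.float64(0.1546)]
0.1 -1 [np.float64(180.0), np.float64(222.0)]
0.1 1 [np.float64(258.0), np.float64(301.0)]
0.115 -1 [np.float64(199.0), np.float64(241.0)]
0.115 1 [np.float64(277.0), np.float64(320.0)]
time_s: 18.9
eef_pos: [0.5496, 0.3708, 0.1031]
eef_rot: [0.001, 0.616, 0.788, 0.001]
wrist_force: [0.4, -0.6, -2.1]
opening: 0.279
grasp_force: 59.0
time_s: 19.15
eef_pos: [0.5486, 0.3706, 0.101]
eef_rot: [0.0, 0.616, 0.788, 0.0]
wrist_force: [0.3, 0.6, -1.4]
opening: 0.272
grasp_force: 59.1
```

Rear and front edges match the X = 0.115 prediction (199/241 and 277/320), so the roll is in the slot. Next I'll settle the paddle onto the table.

```bash
python3 -m pendant '[[0,0,0.05,0],[0,0,0.1,0],[0,0,0.1,0]]'
python3 -m pendant '[[0,0,0.1,0],[0,0,0.1,0],[0,0,0.1,0]]'
```

```text
time_s: 19.4
eef_pos: [0.5484, 0.3706, 0.0996]
eef_rot: [0.0, 0.616, 0.788, 0.0]
wrist_force: [-0.2, 0.3, 0.0]
opening: 0.274
grasp_force: 59.0
time_s: 19.65
eef_pos: [0.5485, 0.3706, 0.0996]
eef_rot: [0.0, 0.616, 0.788, 0.0]
wrist_force: [-2.9, -0.7, 5.3]
opening: 0.274
grasp_force: 59.8
```

```bash
python3 -m pendant '[[0,0,0,0],[0,0,0,0],[0,0,0,0],[0,0,0,0],[0,0,0,0],[0,0,0,0]]' 0.85
python3 -m pendant '[[0,0,-1,0],[0,0,-3,0],[0,0,-6,0],[0,0,-9,0],[0,0,-12,0],[0,0,-14,0],[0,0,-14,0],[0,0,-14,0]]'
python3 - <<'E'
from h import *
snap('wrist','w6');snap('scene','s6');snap('top','t6')
import cv2
a=cv2.imread('pics/w6.png');b=cv2.imread('pics/s6.png')
cv2.imwrite('pics/c6.png',np.hstack([cv2.resize(a,(400,300)),cv2.resize(b,(400,300))]))
E
```

```text
time_s: 20.15
eef_pos: [0.5484, 0.3704, 0.0982]
eef_rot: [-0.0, 0.616, 0.788, -0.0]
wrist_force: [-0.2, 0.5, 0.5]
opening: 0.853
grasp_force: 0.0
time_s: 20.82
eef_pos: [0.5492, 0.3709, 0.241]
eef_rot: [0.001, 0.616, 0.788, 0.002]
wrist_force: [-0.3, -0.4, -0.9]
opening: 0.847
grasp_force: 0.0
```

View pics/c6.png

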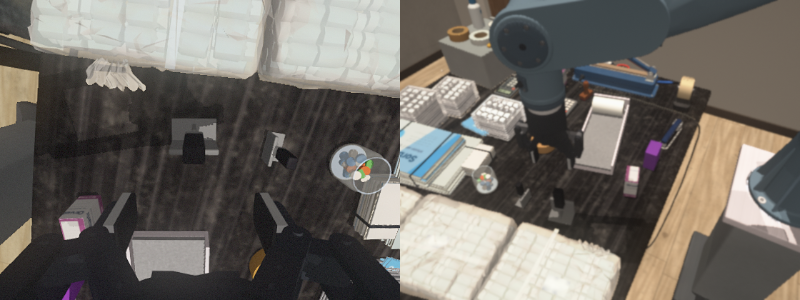

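The paddle (wrist half, (195,140)) and the carton (scene half, (632,180)) both stand upright, the roll is in the slot, and the gripper is clear. Handing in.

```bash
python3 -c "
from bench import workorder; print(workorder.hand_in())"
```

```text
the job is handed in; nothing more can be done
None
```

The job is handed in with no verdict returned: the final pictures show the carton and paddle standing upright on the table, and the roll measured in the slot; the calculator, tape roll and stapler were not touched at any point.

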